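Trial-assemble the valve trim

TASK

Trial-assemble the valve trim in the body with the red rim, in this order: set the copper seat into the body's recess, then the perforated brass cage over the seat's raised boss, then the steel plug, stem up, down inside the cage, and last the black gland ring over the stem, centred on top of the cage. Each part must stand upright and fully home before the next one goes in; let go of everything, and leave the pot, the hub and the copper nozzle where they stand.

Things in the scene. Friction and masses are not known exactly. Their poses are not given: they have to be found in the camera images.
- red_body: turned steel valve body, fixed to the table, round, 50 high: foot flange 116 dia x 12 with six bolts, neck up to 96 dia. Its red-painted rim (and red band below it) surrounds a round recess open upwards, 72 dia and 8 deep, whose floor is 42 above the table. Origin: centre of the underside (table level), z up. The target for all four parts (sizes in mm).
- blue_body: turned steel valve body, fixed to the table, round, 50 high: foot flange 116 dia x 12 with six bolts, neck up to 96 dia. Its blue-painted rim (and blue band below it) surrounds a round recess open upwards, 72 dia and 8 deep, whose floor is 42 above the table. Origin: centre of the underside (table level), z up. Same shape; not used for this job (sizes in mm).
- seat_mid (a point): copper seat, loose, standing upright: disc 60 dia x 26 high with a chamfered (3) foot, and on it a central boss 34 dia x 8 high with a dark dot on top; 34 high in all, about 450 g. Grip it by the 60 dia disc; its lowest 8 go into the recess, so fingertips held about 11 above its foot clear the body's rim. Point: on the axis, 17 above its foot; z up the axis. Home in the body its foot is 42 above the table (sizes in mm).
- cage_mid (a point): perforated brass cage, loose, standing upright: tube 60 outer dia, 44 bore, 56 high, open at both ends, rows of small dark holes round it, about 500 g. The bore goes over the seat's 34 dia boss and the tube rests on the shoulder round it (68 above the table when the seat is home). Point: on the axis, 28 above its foot (half-way up); z up the axis (sizes in mm).
- plug_grip (a point): bright steel plug, loose, standing upright: head 34 dia x 22 with chamfered (3) foot, coned down by 30 above the foot to a stem 14 dia that rises to 95 above the foot; about 250 g. Home, its foot stands on the seat's boss inside the cage and the stem rises 47 above the cage's top (the cage's top is then 48 above the plug's foot). Grip the stem near this point: on the axis, 72 above the foot and 23 below the stem's top; z up the axis (sizes in mm).
- gland_mid (a point): black gland ring, loose, lying flat: 60 outer dia, 32 bore, 36 high, about 350 g. Goes over the 14 dia stem and rests on the cage's top (124 above the table when all is home; the stem then shows 11 above the ring). Point: on the axis, 18 above its foot (half-way up); z up the axis (sizes in mm).
- pot_mid (a point): bystander: cream-white lidded pot, 98 dia x 70 high, loose. Point: on the axis, 35 above its foot (sizes in mm).
- hub_mid (a point): bystander: steel flanged hub, 80 dia flange with eight dark holes, 40 dia boss, 54 high, loose. Point: on the axis, 27 above its foot (sizes in mm).
- nozzle_mid (a point): bystander: stepped copper nozzle with a red band, 72 dia at the foot, 60 dia above, 90 high, loose. Point: on the axis, 45 above its foot (sizes in mm).
Mind the look-alikes: they are no part of the job. What is shaped like the part that bears seat_mid but green is not meant. Leave any turquoise look-alike of the red_body alone.

How it is judged:
By the outcome, as a careful person would: the job done as asked, in the order asked, and still so for the second after the job is handed in, with the robot touching nothing.
It also fails if it takes over 120 s, if anything falls off the work surface, if the arm or the gripper's body presses on something with over 40 N, if the wrist force passes 120 N, or if a joint passes its speed limit or range.

ROBOT

A 6-joint arm with a two-finger parallel gripper is mounted at the origin on the work surface. World frame = base frame: x ahead of the robot, y to its left, z up, the work surface at z = 0. Lengths are in m, angles in rad, forces in N, time in s.
With the tool pointing down it reaches from about 0.35 to 0.85 m from the base axis. Payload 8.1 kg.
Tool frame: the origin (TCP) lies midway between the tips of the shut fingers; the grasp point (between the pads) lies 19 mm behind it (robot.hold_point_z is the distance from the TCP to the grasp point, in m); z points along the fingers, y is the direction in which the jaws open and shut (so a half turn about z gives the same grasp; the last joint's range is limited). The gripper opens to 93 mm and grips with 3 to 60 N. Pads are 15 mm wide; open, the fingers measure 128 mm over their backs; the gripper's body (75 mm by 188 mm) begins 65 mm behind the grasp point.
Start: joints at [1.203, 0.13, 1.488, -0, 1.523, -0.085], TCP at [0.167, 0.576, 0.219] pointing down, gripper open.
Joint ranges: [-2.96, 2.96], [-0.89, 2.26], [0.02, 2.5], [-1.34, 4.48], [0, 2.73], [-2.66, 2.66]. Speed limits (rad/s): [2.39, 2.39, 2.79, 3.14, 3.14, 3.14].

INTERFACE

Orientations are given as a rotation vector (axis times angle).
In Python, from rig import robot gives the robot as it stands. The module is installed in compiled form; this text tells all that it offers. Calls block until the motion is done:
- robot.move_ptp(position, orientation): joint-space move of the TCP to a pose.
- robot.movel(position, rot=None, feed=0.15): straight line of the TCP; rot=None keeps the orientation; feed is the mean speed in m/s.
- robot.movej(angles): joint-space move.
- robot.set_gripper(opening): finger opening in m; the grip force is fixed at half the most; returns when the fingers have stopped.
- robot.pause(seconds).
- robot.solve_ik(position, orientation): joint angles nearest the present ones, or None.
- robot.read_state(): the state.
- robot.snapshot(name): name is "side" or "top" or "wrist"; returns a dict with "image" (480x640x3 uint8, red, green, blue), "vfov" (degrees; the focal length in pixels is half the picture's height over the tangent of half this angle, whatever the lens; pixels are square), "cx", "cy" (the principal point, pixels), "extrinsics" (4x4, takes a point from camera to world coordinates). Camera axes: x right, y down, z forward; pixel columns grow to the right and rows downward; lengths in m; the calibration is good to about 2 mm. A picture is of the moment at which its call begins. There is no depth.
A pose or a line that the arm cannot do raises robot.PlanningError and nothing moves.
- robot.finish_job(): hands the job in, once; it reports no verdict.
The state is a dict: "t": time; "qpos": joint angles; "dq": joint speeds; "effort": joint torques, N m; "eef_pos": TCP position; "tool_rot": TCP orientation; "wrist_force": force on the tool from outside, world axes, zero at the start; "wrist_torque": the same for the moment, N m; "finger_gap": finger opening in m.
Only numpy, scipy, OpenCV 4.12 (cv2) and the standard library are available. Lean on these libraries where they do the work, as an engineer would, in place of code of your own. Each camera call takes 0.05 s, during which the arm holds its last target.

## Working session

There is one attempt and no reset: what is moved stays moved. The work goes in short steps, each a Python script; the robot and the scene stay as the last script left them, time stands still between calls to the robot, and variables do not carry over. Pictures are saved under pics/ and viewed, and the job is handed in when it is done.

```bash
mkdir -p pics; python3 - <<'E'
from rig import robot
import cv2,numpy as np
for n in("side","top","wrist"):
    s=robot.snapshot(n); cv2.imwrite(f"pics/{n}0.png",s["image"][:,:,::-1]); print(n,s["vfov"],s["cx"],s["cy"],np.round(s["extrinsics"],4).tolist())
st=robot.read_state();print(st["t"],st["eef_pos"],st["tool_rot"],st["finger_gap"],robot.hold_point_z)
E
```

```text
side 46.939320847946355 312.64190674217707 235.8067657633781 [[-0.9192, -0.2886, 0.2681, 0.3282], [-0.3938, 0.6874, -0.6102, 0.6124], [-0.0082, -0.6665, -0.7455, 0.8173], [0.0, 0.0, 0.0, 1.0]]
top 57.97762114709778 318.92788904824226 240.18098591425965 [[0.0237, -0.995, 0.0972, 0.4687], [-0.9997, -0.0227, 0.0115, -0.0013], [-0.0092, -0.0974, -0.9952, 1.1039], [0.0, 0.0, 0.0, 1.0]]
wrist 71.7729823589571 320.6813628712622 241.77016963049496 [[0.2788, 0.9281, 0.2468, 0.0986], [0.9603, -0.2692, -0.0726, 0.5961], [-0.001, 0.2573, -0.9663, 0.3835], [0.0, 0.0, 0.0, 1.0]]
0.15 [0.1672521  0.57576054 0.21781036] [-4.42693679e-01 -3.10993325e+00  2.23416735e-03] 0.09325010669022095 0.0188
```

View pics/top0.png

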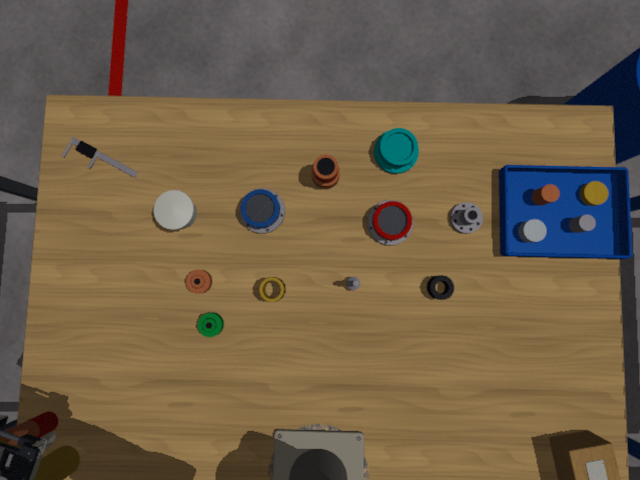

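View pics/side0.png

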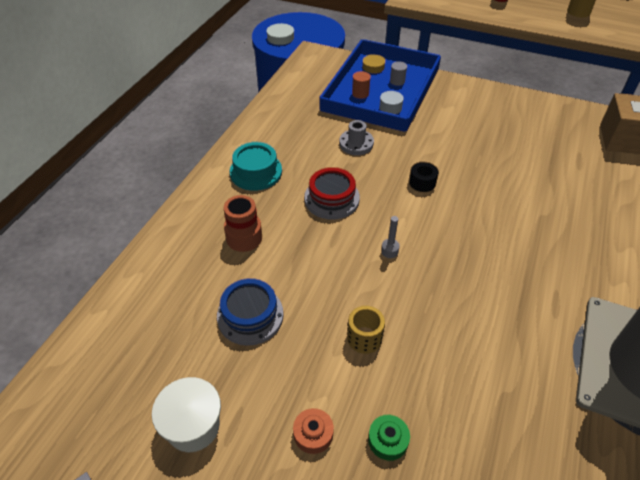

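View pics/wrist0.png

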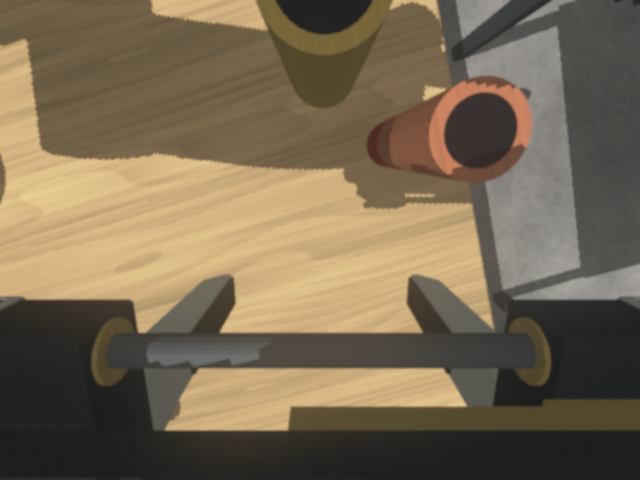

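Candidates for the seat in the top view: copper seat at (198,281), green look-alike at (210,324), copper nozzle at (325,170). I choose (198,281). Candidates for the body: red (391,222), blue (263,210), turquoise (397,150). I choose red. The cage is at (272,290), plug at (352,284) and gland at (440,288).

```bash
cat > h.py <<'E'
from rig import robot
import cv2,numpy as np
def ray(s,u,v,z):
    f=240/np.tan(np.radians(s["vfov"])/2); E=np.asarray(s["extrinsics"])
    d=E[:3,:3]@np.array([(u-s["cx"])/f,(v-s["cy"])/f,1]); o=E[:3,3]
    return o+d*(z-o[2])/d[2]
def proj(s,P):
    f=240/np.tan(np.radians(s["vfov"])/2); E=np.asarray(s["extrinsics"])
    p=(np.atleast_2d(P)-E[:3,3])@E[:3,:3]
    return np.c_[f*p[:,0]/p[:,2]+s["cx"],f*p[:,1]/p[:,2]+s["cy"]]
def circ(s,img,c,z,r,col=(0,255,0),k=1):
    a=np.linspace(0,2*np.pi,90); P=np.c_[c[0]+r*np.cos(a),c[1]+r*np.sin(a),0*a+z]
    cv2.polylines(img,[np.round(proj(s,P)*k+ (k-1)/2).astype(np.int32)],True,col,1)
def snap(n): 
    s=robot.snapshot(n); return s
def rot(yaw): # tool down, jaw (y) axis at given angle in world
    from scipy.spatial.transform import Rotation as R
    y=np.array([np.cos(yaw),np.sin(yaw),0]);z=np.array([0,0,-1.]);x=np.cross(y,z)
    return R.from_matrix(np.c_[x,y,z]).as_rotvec()
E
python3 - <<'E'
from h import *
s=snap("top")
img=cv2.resize(s["image"][:,:,::-1],None,fx=4,fy=4,interpolation=cv2.INTER_CUBIC)
D={"seat":(198,281,.034,[(.026,.03),(.034,.017)]),"cage":(272,290,.056,[(.056,.03),(.056,.022)]),"plug":(353,283,.09,[(.0,.017),(.095,.007)]),"gland":(440,287,.036,[(.036,.03),(.036,.016)]),"red":(391,221,.05,[(.05,.048),(.05,.036),(.0,.058)])}
t=[]
for n,(u,v,z,cs) in D.items():
    c=ray(s,u,v,z); print(n,np.round(c,4),np.hypot(*c[:2]))
    for zz,r in cs: circ(s,img,c,zz,r,k=4)
    t.append(cv2.resize(img[4*v-130:4*v+130,4*u-130:4*u+130],None,fx=1,fy=1))
cv2.imwrite("pics/ov.png",np.hstack(t[:3])); cv2.imwrite("pics/ov2.png",np.hstack(t[3:]))
for r in(0,1.57): print(rot(r))
E
```

```text
seat [0.4653 0.3067 0.034 ] 0.5572860134738732
cage [0.4481 0.1208 0.056 ] 0.46407314233047
plug [ 0.4694 -0.0713  0.09  ] 0.47483366952928546
gland [ 0.4648 -0.2877  0.036 ] 0.5466476912030925
red [ 0.6229 -0.1647  0.05  ] 0.6443419693265503
[2.22144147 2.22144147 0.        ]
[1.25086717e-03 3.14159240e+00 0.00000000e+00]
```

View pics/ov.png

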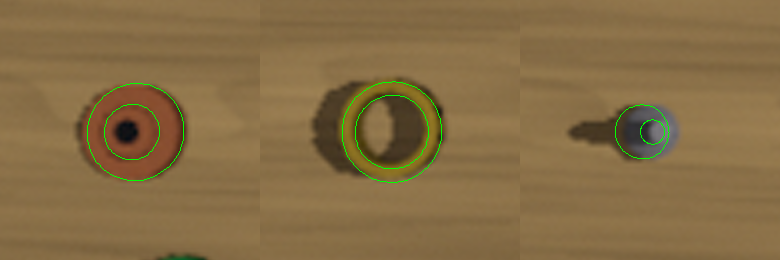

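View pics/ov2.png

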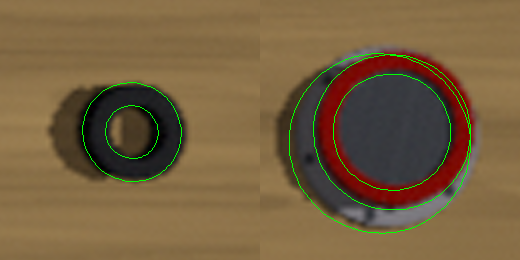

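Overlays agree with the parts' sizes to within about 1–2 px, so the choice stands. Next I refine with the wrist camera, starting with the body and then the seat.

```bash
cat >> h.py <<'E'
Y=np.pi/2
def hover(c,z=.25,yaw=Y):
    robot.move_ptp([c[0],c[1],z],rot(yaw))
def look(name,c,circs,k=1,w=None):
    s=snap(w or "wrist"); img=np.ascontiguousarray(s["image"][:,:,::-1]); cv2.imwrite(f"pics/{name}_raw.png",img)
    for z,r in circs: circ(s,img,c,z,r)
    cv2.imwrite(f"pics/{name}.png",img); np.save(f"pics/{name}.npy",{k:v for k,v in s.items()},allow_pickle=True); return s
E
python3 - <<'E'
from h import *
for n,c,cs in [("red",(.6229,-.1647),[(.05,.048),(.05,.036)]),("seat",(.4653,.3067),[(.026,.03),(.034,.017)])]:
    hover(c); look("w_"+n,c,cs); st=robot.read_state(); print(n,st["t"],np.round(st["qpos"],2),st["eef_pos"],st["wrist_force"])
E
```

```text
red 3.3 [-0.34  0.24  1.31  0.    1.59 -1.91] [ 0.62310567 -0.16382784  0.2499937 ] [-0.03686081 -0.871423    0.40365082]
seat 5.1583 [ 0.49  0.    1.56 -0.    1.57 -1.08] [0.46598582 0.30586477 0.24995447] [ 0.11607327  0.00238897 -0.91265509]
```

View pics/w_red.png

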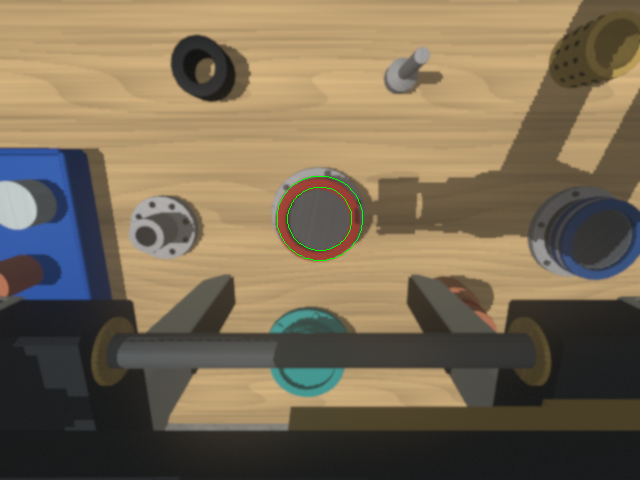

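View pics/w_seat.png

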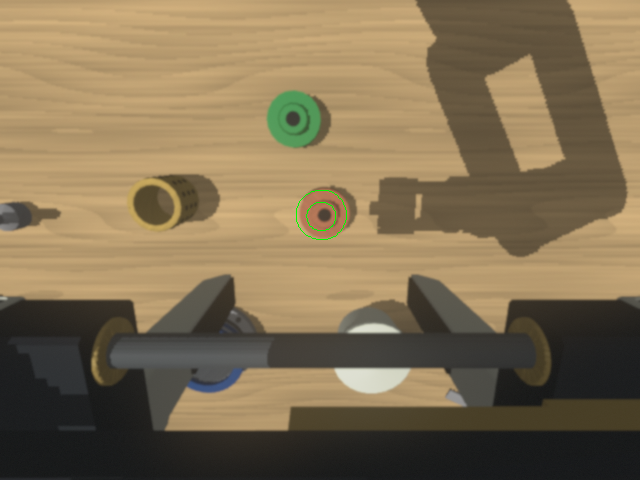

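The wrist view puts the red rim on the overlay at (320,219). The seat's dot is at (324,215), about 2 px right of my estimate. I'll fit the silhouettes.

```bash
cat >> h.py <<'E'
SOL={"seat":[(0,.027),(.003,.03),(.026,.03),(.034,.017)],"cage":[(0,.03),(.056,.03)],"gland":[(0,.03),(.036,.03)],"red":[(.05,.048)]}
def mask(n,im):
    h=cv2.cvtColor(im,cv2.COLOR_RGB2HSV).astype(int); H,S,V=h[...,0],h[...,1],h[...,2]
    if n=="seat": m=((H<12)|(H>175))&(S>110)
    if n=="red": m=((H<6)|(H>174))&(S>170)
    if n=="cage": m=(S>160)&(H>17)&(H<32)
    if n=="gland": m=(V<60)
    return m.astype(np.uint8)*255
def fit(s,n,c,show=None,z0=0):
    c=np.array(c[:2],float); m=mask(n,s["image"])
    hull=lambda: cv2.convexHull(np.vstack([proj(s,np.c_[c[0]+r*np.cos(a),c[1]+r*np.sin(a),0*a+z+z0]) for z,r in SOL[n] for a in [np.linspace(0,6.28,60)]]).astype(np.float32))
    p0=proj(s,[*c,.03+z0])[0]
    win=np.zeros_like(m); cv2.circle(win,(int(p0[0]),int(p0[1])),int(1.5*np.sqrt(cv2.contourArea(hull())/3.14)),255,-1)
    m&=win
    k=[x for x in cv2.findContours(m,cv2.RETR_EXTERNAL,cv2.CHAIN_APPROX_NONE)[0]]
    k=cv2.convexHull(max(k,key=cv2.contourArea))
    f=lambda q:(lambda M:np.array([M["m10"]/M["m00"],M["m01"]/M["m00"]]))(cv2.moments(q))
    for _ in range(4):
        t=f(k);p=f(hull()); c=c+(ray(s,*t,.03+z0)-ray(s,*p,.03+z0))[:2]
    if show:
        im=np.ascontiguousarray(s["image"][:,:,::-1]); cv2.polylines(im,[np.round(hull()).astype(np.int32)],True,(0,255,0),1)
        x,y=int(p0[0]),int(p0[1]); cv2.imwrite(f"pics/{show}.png",cv2.resize(im[max(0,y-60):y+60,max(0,x-80):x+80],None,fx=4,fy=4,interpolation=cv2.INTER_NEAREST))
    return np.round(c,4),cv2.contourArea(k)/cv2.contourArea(hull())
E
python3 - <<'E'
from h import *
L=lambda n:np.load(f"pics/{n}.npy",allow_pickle=True).item()
C={"seat":(.4653,.3067),"cage":(.4481,.1208),"gland":(.4648,-.2877),"red":(.6229,-.1647)}
t=snap("top")
for n,c in C.items(): print(n,"top",fit(t,n,c,"ft_"+n))
d=snap("side")
for n,c in C.items(): print(n,"side",fit(d,n,c,"fs_"+n))
print("red w",fit(L("w_red"),"red",C["red"],"fw_red"))
print("seat w",fit(L("w_seat"),"seat",C["seat"],"fw_seat"))
print("cage w",fit(L("w_seat"),"cage",C["cage"]))
im=np.vstack([np.hstack([cv2.resize(cv2.imread(f"pics/{a}.png"),(380,280)) for a in r]) for r in (("fw_red","fw_seat"),("fs_seat","ft_cage"))]); cv2.imwrite("pics/fits.png",im)
E
```

```text
seat top (array([0.4652, 0.2981]), 0.47097382052033787)
cage top (array([0.4502, 0.124 ]), 0.913438432327937)
gland top (array([ 0.4648, -0.2905]), 0.8900320876933874)
red top (array([ 0.6253, -0.1668]), 0.9511172581377242)
seat side (array([0.4644, 0.3109]), 0.922961150282135)
cage side (array([0.446 , 0.1363]), 0.5495193588589531)
gland side (array([ 0.4647, -0.2885]), 0.8282112177641303)Traceback (most recent call last):
  File "<stdin>", line 7, in <module>
  File "h.py", line 42, in fit
    k=cv2.convexHull(max(k,key=cv2.contourArea))
                     ~~~^^^^^^^^^^^^^^^^^^^^^^^
ValueError: max() iterable argument is empty
```

```bash
python3 - <<'E'
from h import *
L=lambda n:np.load(f"pics/{n}.npy",allow_pickle=True).item()
C={"seat":(.4653,.3067),"red":(.6229,-.1647)}
for n,S in (("red","w_red"),("seat","w_seat")):
    s=L(S)
    try: print(n,fit(s,n,C[n],"fw_"+n))
    except Exception as e: print(n,e)
def crop(s,c,cs,n):
    im=np.ascontiguousarray(cv2.resize(s["image"][:,:,::-1],None,fx=4,fy=4,interpolation=cv2.INTER_CUBIC))
    for z,r in cs: circ(s,im,c,z,r,k=4)
    x,y=(proj(s,[*c,.03])[0]*4).astype(int); return im[y-190:y+190,x-190:x+190]
cv2.imwrite("pics/c1.png",np.hstack([crop(L("w_red"),(.6240,-.1650),[(.05,.048),(.05,.036)],""),crop(L("w_seat"),(.4655,.3095),[(.026,.03),(.034,.017)],"")]))
E
```

```text
red (array([ 0.615 , -0.1292]), 0.0016494227318626284)
seat (array([0.4639, 0.3109]), 0.885677395894704)
```

View pics/c1.png

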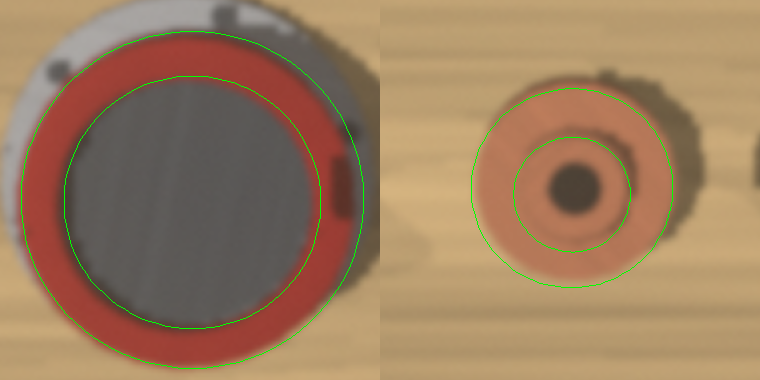

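Red body fits at (0.624, -0.166) with rim on overlay. Seat refined to (0.4638, 0.3107), where the wrist and side fits agree. Picking the seat.

```bash
cat >> h.py <<'E'
RED=(.624,-.166)
def st(msg=""):
    s=robot.read_state(); print(msg,"t%.1f"%s["t"],"gap%.4f"%s["finger_gap"],np.round(s["eef_pos"],4),"F",np.round(s["wrist_force"],1),"j6 %.2f"%s["qpos"][5]); return s
def pick(c,z,yaw=Y,up=.27,near=.06):
    robot.move_ptp([c[0],c[1],z+near],rot(yaw)); robot.movel([c[0],c[1],z],feed=.08); st("at")
    robot.set_gripper(.0); st("grip"); robot.movel([c[0],c[1],up],feed=.2); st("up")
E
python3 - <<'E'
from h import *
c=(.4638,.3107)
hover(c,.2); robot.movel([*c,.1]); 
pick(c,.011,up=.2)
robot.pause(.3)
robot.move_ptp([RED[0],RED[1],.2],rot(Y)); st("over")
s=look("seat_held",RED,[(.05,.048),(.05,.036)])
s=look("seat_held_side",RED,[(.05,.048),(.05,.036)],w="side")
E
```

```text
at t7.5 gap0.0927 [0.4642 0.3109 0.0113] F [-0.1 -0.5  0.5] j6 -1.07
grip t8.2 gap0.0593 [0.4638 0.3106 0.0112] F [ 0.1 -1.9  2.3] j6 -1.07
up t9.3 gap0.0593 [0.4629 0.3102 0.1981] F [-0.1 -0.7 -4.9] j6 -1.07
over t11.4 gap0.0596 [ 0.6242 -0.1647  0.2001] F [ 0.4 -0.1 -3.1] j6 -1.91
```

View pics/seat_held.png

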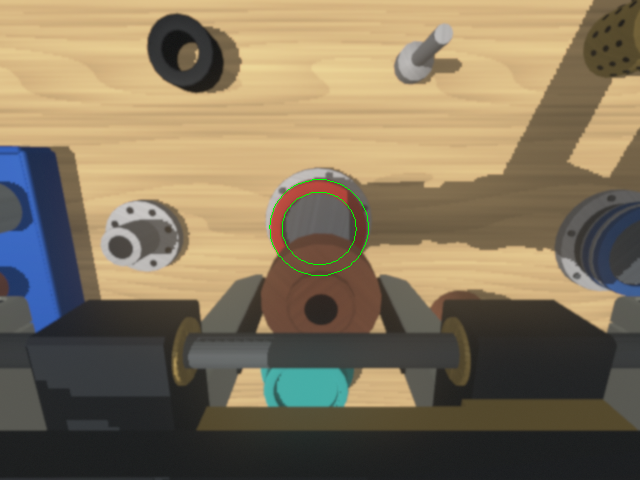

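View pics/seat_held_side.png

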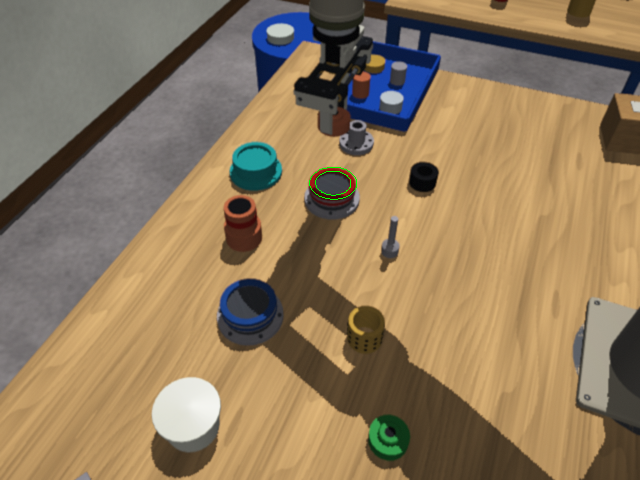

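The wrist view shows the seat held upright with its dot at (321,309), and the rim overlay matches in both views. Lowering it in.

```bash
cat >> h.py <<'E'
def lower(z,c=None,stop=6,step=.002,z1=None):
    c=c or RED
    robot.movel([*c,z+.008 if z1 is None else z1],feed=.1); f0=robot.read_state()["wrist_force"]
    p=robot.read_state()["eef_pos"][2]; t=z+.008 if z1 is None else z1
    while t>z-1e-6:
        t-=step
        if t<z-1e-6: break
        robot.movel([*c,t],feed=.04); f=robot.read_state()["wrist_force"]-f0
        if abs(f[2])>stop or np.hypot(*f[:2])>stop: print("contact",t,np.round(f,1)); break
    st("low")
def release(up=.27):
    robot.set_gripper(.093); st("rel"); p=robot.read_state()["eef_pos"]
    robot.movel([*RED,up],feed=.2)
E
python3 - <<'E'
from h import *
lower(.0535); release(.25); robot.pause(.3)
s=look("seat_in",RED,[(.05,.048),(.05,.036),(.068,.03),(.076,.017)]); st()
E
```

```text
low t14.0 gap0.0591 [ 0.6239 -0.166   0.0534] F [ 0.8  0.6 -4.2] j6 -1.91
rel t14.8 gap0.0932 [ 0.624  -0.166   0.0535] F [ 0.6 -0.1  0.5] j6 -1.91
 t16.3 gap0.0927 [ 0.6238 -0.1659  0.2493] F [-0.1  0.7  0.3] j6 -1.91
```

View pics/seat_in.png

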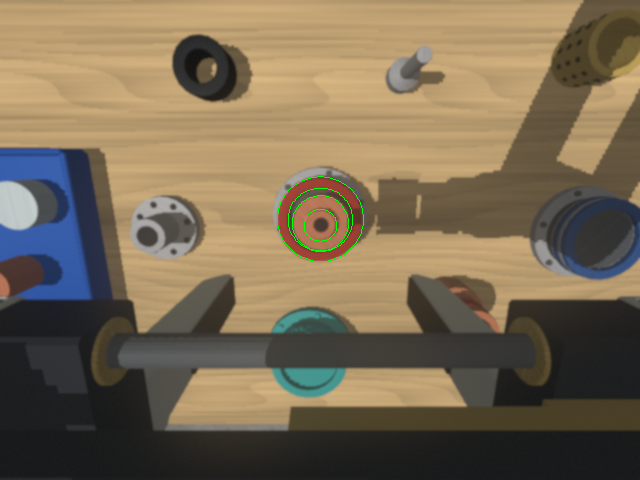

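The seat is home: its disc, boss and dot (320,225) all coincide with the predicted home circles. Next the cage.

```bash
cat >> h.py <<'E'
def crop(s,c,cs,h=190):
    im=np.ascontiguousarray(cv2.resize(s["image"][:,:,::-1],None,fx=4,fy=4,interpolation=cv2.INTER_CUBIC))
    for z,r in cs: circ(s,im,c,z,r,k=4)
    x,y=(proj(s,[*c,cs[0][0]])[0]*4).astype(int); return im[max(0,y-h):y+h,x-h:x+h]
E
python3 - <<'E'
from h import *
for n,c,cs in [("gland",(.4648,-.2885),[(.036,.03),(.036,.016)]),("plug",(.4694,-.0713),[(.095,.007),(.022,.017)]),("cage",(.4491,.1215),[(.056,.03),(.056,.022)])]:
    hover(c,.25); robot.pause(.2); s=look("w_"+n,c,cs); cv2.imwrite(f"pics/c_{n}.png",crop(s,c,cs))
st()
cv2.imwrite("pics/c2.png",np.hstack([cv2.resize(cv2.imread(f"pics/c_{n}.png"),(266,266)) for n in ("gland","plug","cage")]))
E
```

```text
t19.5 gap0.0932 [0.4495 0.1203 0.2499] F [ 0.3  0.2 -0.5] j6 -1.42
```

View pics/c2.png

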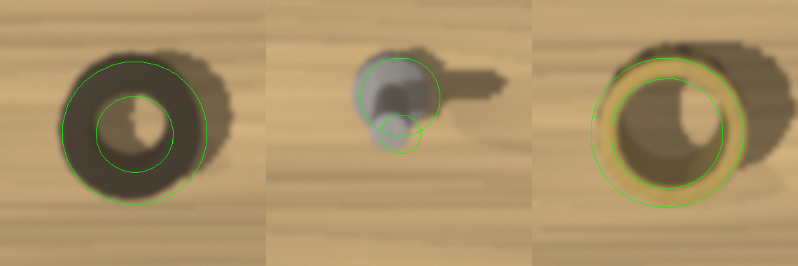

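Fits give cage (0.4482, 0.1225), plug (0.4687, -0.0745) and gland (0.4628, -0.2892). Picking the cage.

```bash
python3 - <<'E'
from h import *
c=(.4482,.1225)
pick(c,.012,up=.24)
robot.pause(.3)
robot.move_ptp([RED[0],RED[1],.24],rot(Y)); robot.pause(.2); st("over")
s=look("cage_held",RED,[(.05,.048),(.068,.03),(.228+.056,.03)])
s=look("cage_held_side",RED,[(.068,.03)],w="side")
E
```

```text
at t21.1 gap0.0930 [0.4487 0.1226 0.0125] F [ 0.1 -0.9  0. ] j6 -1.41
grip t21.8 gap0.0587 [0.4483 0.1227 0.0121] F [-1.1  1.7  1.4] j6 -1.41
up t23.1 gap0.0586 [0.4473 0.1223 0.2383] F [ 0.5 -0.1 -5.6] j6 -1.41
over t24.9 gap0.0585 [ 0.6241 -0.1645  0.2406] F [ 0.5 -0.1 -6. ] j6 -1.91
```

View pics/cage_held.png

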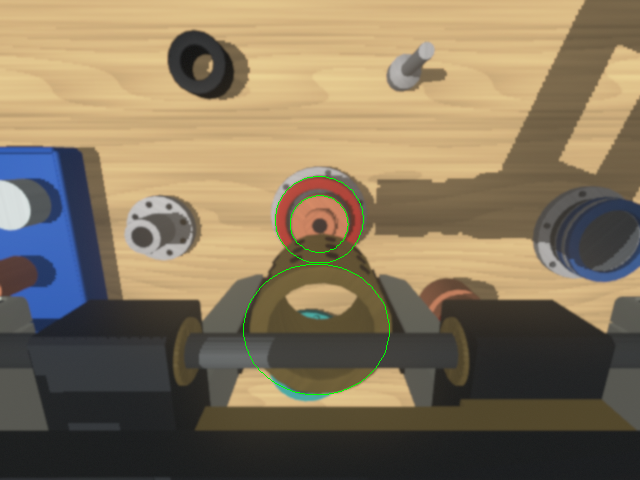

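View pics/cage_held_side.png

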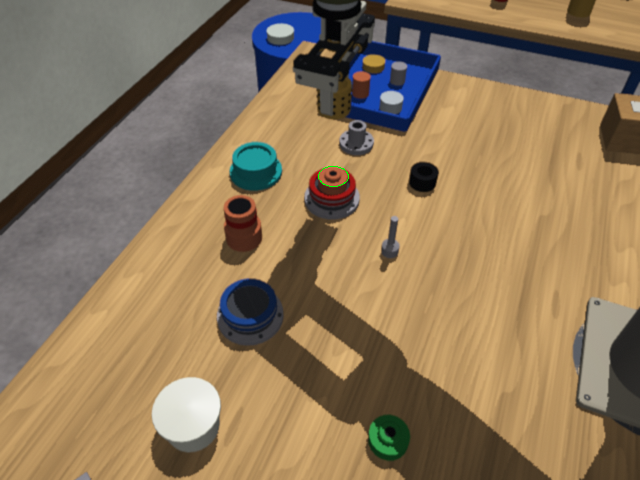

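The cage is held upright and concentric with the predicted circle (317,329). The seat sits in the rim, with its dot at (320,226). Lowering.

```bash
python3 - <<'E'
from h import *
lower(.0802,z1=.092); release(.27); robot.pause(.3)
c=RED; s=look("cage_in",c,[(.124,.03),(.124,.022),(.05,.048)]); cv2.imwrite("pics/cage_inc.png",crop(s,c,[(.124,.03),(.124,.022),(.05,.048)],260)); st()
s=look("cage_in_side",c,[(.124,.03),(.068,.03)],w="side");cv2.imwrite("pics/cage_ins.png",crop(s,c,[(.124,.03),(.068,.03)],260))
cv2.imwrite("pics/c3.png",cv2.resize(np.hstack([cv2.imread("pics/cage_inc.png"),cv2.imread("pics/cage_ins.png")]),(800,400)))
E
```

```text
low t27.8 gap0.0587 [ 0.6238 -0.166   0.0817] F [-0.2  0.2 -5.4] j6 -1.91
rel t28.6 gap0.0929 [ 0.624 -0.166  0.082] F [-0.3  0.5 -0.3] j6 -1.91
 t30.0 gap0.0929 [ 0.6238 -0.1659  0.2693] F [0.2 0.3 1. ] j6 -1.91
```

View pics/c3.png

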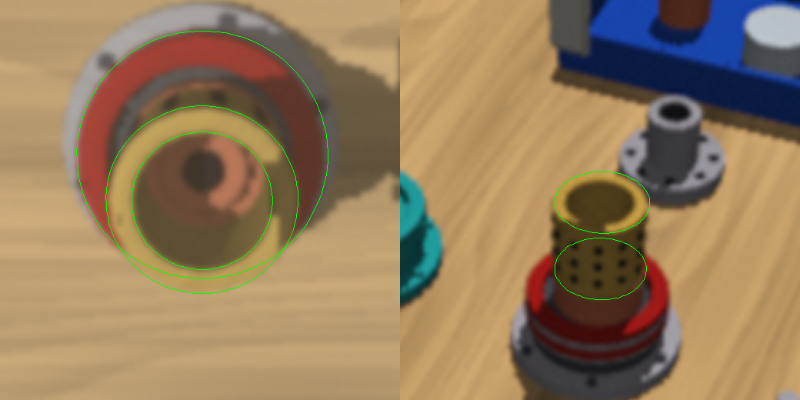

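The cage is home, seated on the shoulder with its top ring on the predicted circle at 124 mm in both views. Now the plug.

```bash
python3 - <<'E'
from h import *
c=(.4687,-.0745)
hover(c,.2); pick(c,.053,up=.27,near=.09)
robot.pause(.3)
robot.move_ptp([RED[0],RED[1],.27],rot(Y)); robot.pause(.3); st("over")
z=.27-.053
cs=[(.124,.022),(z+.095,.007),(z+.0,.014),(z+.022,.017)]
s=look("plug_held",RED,cs)
s=look("plug_held_side",RED,cs,w="side"); cv2.imwrite("pics/plug_s.png",crop(s,RED,[(.2,.001)]+cs,300))
E
```

```text
at t32.5 gap0.0928 [ 0.4692 -0.0746  0.0536] F [ 0.5 -0.6  0.1] j6 -1.84
grip t33.7 gap0.0136 [ 0.4686 -0.0745  0.0529] F [ 0.   0.3 -0.9] j6 -1.84
up t34.9 gap0.0134 [ 0.468  -0.0743  0.2684] F [-0.8 -0.8 -3. ] j6 -1.84
over t36.3 gap0.0132 [ 0.6238 -0.1655  0.271 ] F [ 0.1 -0.  -2.9] j6 -1.91
```

View pics/plug_held.png

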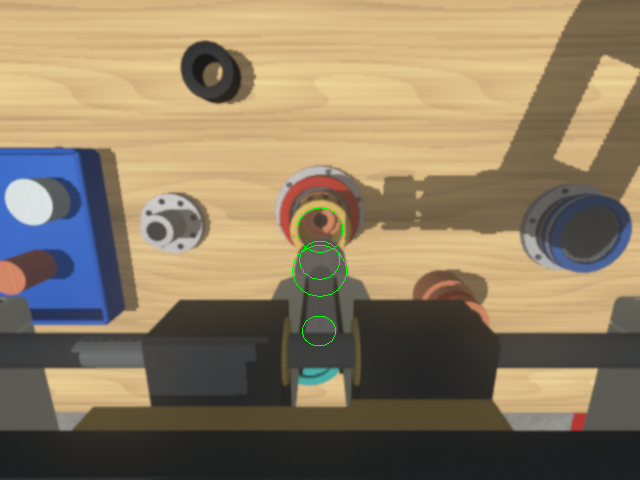

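View pics/plug_s.png

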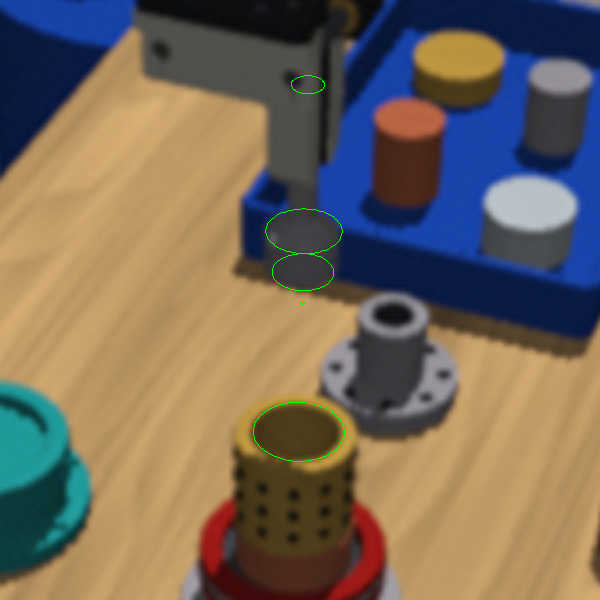

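Side and wrist views both show the plug held upright, and its head matches the prediction at (304,250) in the crop. Lowering.

```bash
python3 - <<'E'
from h import *
robot.movel([*RED,.185],feed=.12); lower(.1298,z1=.1418,stop=5); st()
s=snap("side"); cv2.imwrite("pics/plug_low.png",crop(s,RED,[(.124,.03),(.171,.007)],260))
E
```

```text
low t39.3 gap0.0132 [ 0.6239 -0.166   0.1296] F [-0.1  0.1 -1.9] j6 -1.91
 t39.3 gap0.0132 [ 0.6239 -0.166   0.1296] F [-0.1  0.1 -1.9] j6 -1.91
```

View pics/plug_low.png

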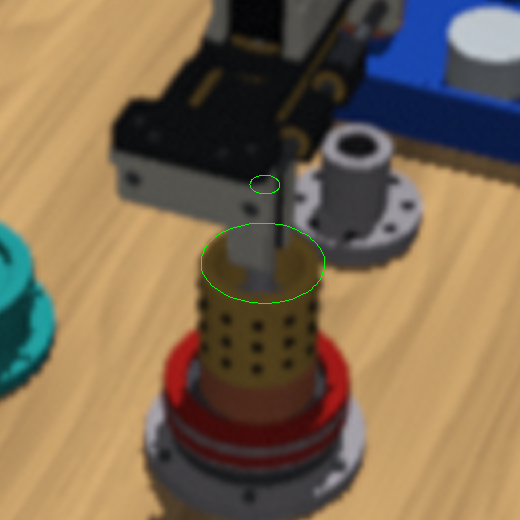

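The plug is inside the cage and some of its weight is already off the gripper. Releasing.

```bash
python3 - <<'E'
from h import *
release(.28); robot.pause(.3)
cs=[(.124,.03),(.171,.007)]
a=crop(look("plug_in",RED,cs),RED,cs,260); b=crop(look("plug_in_s",RED,cs,w="side"),RED,cs,260); st()
cv2.imwrite("pics/c4.png",cv2.resize(np.hstack([a,b]),(800,400)))
E
```

```text
rel t40.7 gap0.0928 [ 0.624  -0.166   0.1298] F [-0.5  0.7 -0.5] j6 -1.91
 t42.0 gap0.0931 [ 0.6238 -0.1659  0.2794] F [0.1 0.6 0.4] j6 -1.91
```

View pics/c4.png

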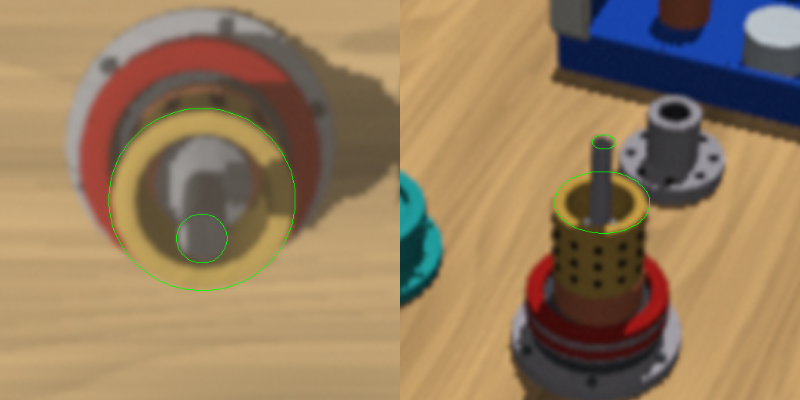

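The plug is home and upright: its stem top sits on the predicted circle at 171 mm in both views. Last is the gland.

```bash
python3 - <<'E'
from h import *
c=(.4634,-.2892)
hover(c,.2); pick(c,.010,up=.28)
robot.pause(.3)
robot.move_ptp([RED[0],RED[1],.28],rot(Y)); robot.pause(.3); S=st("over")
p=S["eef_pos"]; z=.270
cs=[(z+.036,.03),(z+.036,.016)]
a=crop(look("gl_held",p[:2],cs),p[:2],cs,300)
cs=[(z,.03),(z+.036,.03),(z+.036,.016),(.124,.03),(.171,.007)]
b=crop(look("gl_s",p[:2],cs,w="side"),p[:2],[(.2,.001)]+cs,300)
cv2.imwrite("pics/c5.png",cv2.resize(np.hstack([a,b]),(800,400)))
E
```

```text
at t44.3 gap0.0931 [ 0.4637 -0.2894  0.0103] F [0.2 0.2 0.5] j6 -2.22
grip t45.0 gap0.0586 [ 0.4636 -0.2895  0.0102] F [-0.  -1.7  0.6] j6 -2.22
up t46.5 gap0.0579 [ 0.4628 -0.2888  0.2783] F [-0.4  0.7 -3.3] j6 -2.22
over t47.9 gap0.0581 [ 0.6235 -0.167   0.2804] F [-0.   0.  -3.4] j6 -1.91
```

View pics/c5.png

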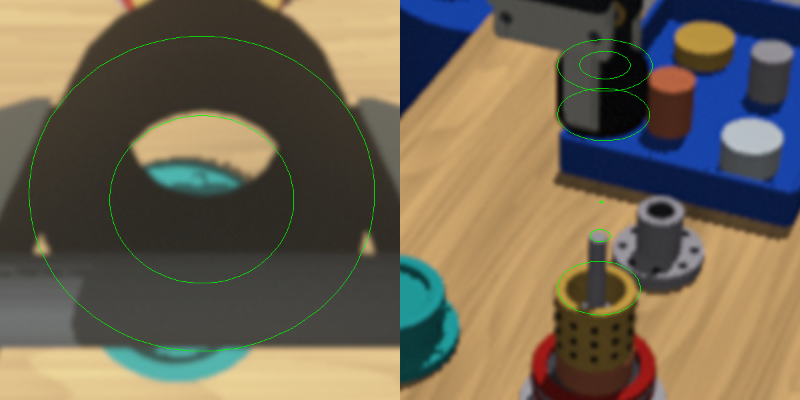

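View pics/gl_held.png

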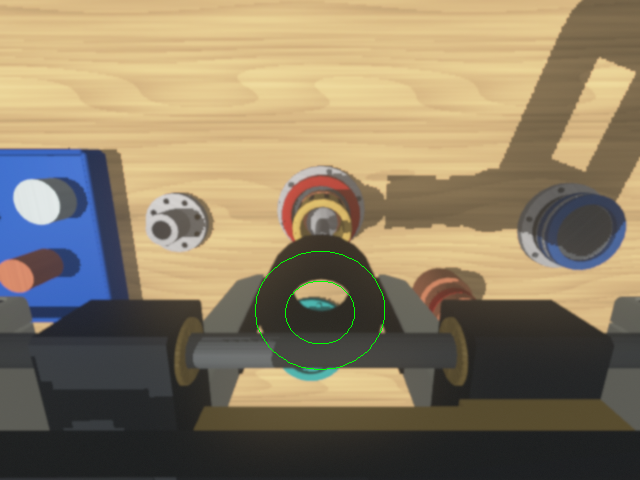

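The gland is held flat, about 1 mm towards the robot of the jaw centre (bore edge 5 crop px high), so I'll offset the target by 0.7 mm.

```bash
python3 - <<'E'
from h import *
c=(.6247,-.166)
robot.movel([*c,.2],feed=.12); lower(.1345,c=c,z1=.1465,stop=5)
robot.set_gripper(.093); st("rel"); robot.movel([*c,.3],feed=.2)
robot.movel([.5,-.05,.3],feed=.2); robot.pause(.5); st()
cs=[(.16,.03),(.16,.016),(.171,.007),(.124,.03)]
b=crop(look("f_s",RED,cs,w="side"),RED,cs,260); t=crop(look("f_t",RED,cs[:3],w="top"),RED,cs[:3],130)
look("f_w",RED,cs)
cv2.imwrite("pics/c6.png",np.hstack([cv2.resize(b,(400,400)),cv2.resize(t,(400,400))]))
E
```

```text
low t51.0 gap0.0581 [ 0.6246 -0.166   0.1344] F [ 0.2  0.6 -3.1] j6 -1.91
rel t51.8 gap0.0927 [ 0.6247 -0.166   0.1345] F [0.5 0.3 0. ] j6 -1.91
 t54.2 gap0.0932 [ 0.5001 -0.0501  0.2999] F [ 0.2  0.3 -0.5] j6 -1.77
```

View pics/c6.png

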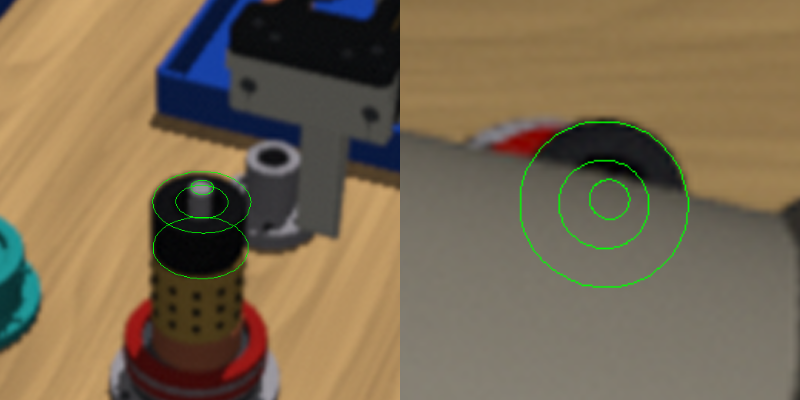

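View pics/f_s.png

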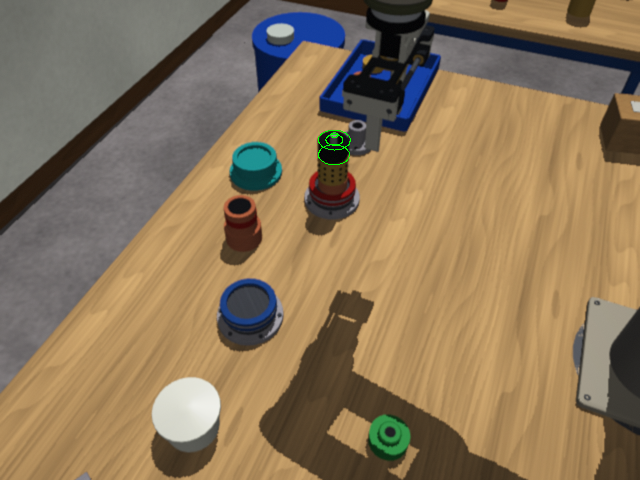

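The stack is complete in the side view. I'll move aside for an unobstructed top check of the centring.

```bash
python3 - <<'E'
from h import *
robot.move_ptp([.35,.25,.3],rot(Y)); robot.pause(.3)
cs=[(.16,.03),(.16,.016),(.171,.007)]
s=look("g_t",RED,cs,w="top"); a=crop(s,RED,cs,130)
d=look("g_s",RED,cs,w="side"); b=crop(d,RED,cs+[(.124,.03)],200)
cv2.imwrite("pics/c7.png",np.hstack([cv2.resize(a,(400,400)),cv2.resize(b,(400,400))])); st()
E
```

```text
t56.1 gap0.0928 [0.3503 0.2497 0.2999] F [-0.1 -0.3  0.4] j6 -1.07
```

View pics/c7.png

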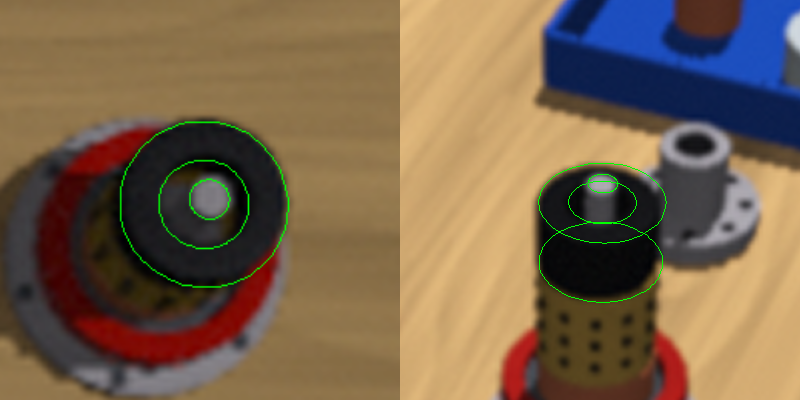

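View pics/g_t_raw.png

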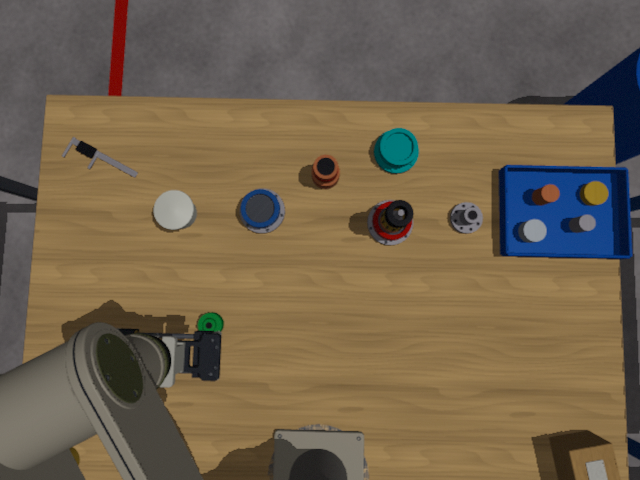

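The ring and stem lie on their predicted circles in both views. Pot (174,210), hub (466,218), nozzle (325,170) and green seat (210,324) are where they were. Handing in.

```bash
python3 -c "
from rig import robot
print(robot.finish_job())"
```

```text
the job is handed in; nothing more can be done
None
```

The valve trim is assembled in the red-rimmed body in the order you gave: copper seat, brass cage, steel plug stem up, black gland ring. The job is handed in, with no verdict reported.

- **Fit:** I checked each part in the camera images after releasing it. Seat, cage, plug and gland all matched their predicted home outlines (68, 124, 171 and 160 mm heights) to about 1 mm. That is a visual fit only, within the 2 mm calibration.
- **Bystanders:** The pot, hub, nozzle and green look-alike are at the same top-view pixels as at the start. The turquoise and blue bodies also look unmoved.
- **Time and forces:** It took about 56 s, and every wrist force I sampled was about 6 N or less. The gripper is open and well clear of everything.
- **Checks that failed or disagreed:**
  - The automatic colour-outline fit failed or was poor for the red body in the wrist and side views, and for parts the arm was hiding. I placed the body from overlaid circles instead.
  - The estimates for the gland's pickup position differed by about 2 mm. I corrected for this with a 0.7 mm offset after viewing the held ring.
  - The cage was let go about 1.5 mm above its seat and dropped home.

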